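# Take the red service panel out of its control box

## Robot

A 6-joint arm with a two-finger parallel gripper is mounted at the origin on a cart in front of the work surface, level with it; the furniture and walls round the work are solid. World frame = base frame: x ahead of the robot, y to its left, z up, the work surface at z = 0. Lengths are in m, angles in degrees, forces in N, time in s.
With the tool pointing down it reaches from about 0.3 to 0.75 m from the base axis. Payload 8.5 kg.
Tool frame: the origin (TCP) lies on the centre line of the jaws, within the pads' length; the fingertips stand 19 mm ahead of it and the grasp point (between the pads) is the TCP (env.tcp_to_tips is the z of the fingertips in the tool frame, in m); z points along the fingers, y is the line along which they close (so a half turn about z gives the same grasp; the last joint's range is limited). The gripper opens to 85 mm and grips with 20 to 120 N. Pads are 22 mm wide; open, the fingers measure 114 mm over their backs; the gripper's body (76 mm by 85 mm) begins 54 mm behind the grasp point. The pads swing forward as they close: fully open they stand 13 mm farther back than shut.
Start: joints at [64.956, 21.807, 74.336, -0, 83.858, -12.336], TCP at [0.121, 0.537, 0.25] pointing down, gripper open.
Joint ranges: [-178.18, 178.18], [-50.72, 133.34], [12.68, 142.11], [-81.47, 261.47], [9.98, 163.14], [-165.26, 165.26]. Speed limits (degrees/s): [136.94, 136.94, 180, 180, 180, 180].

## Interface

Orientations are given as a 3x3 rotation matrix whose columns are the frame's x, y, z axes.
In Python, from rig import env gives the robot as it stands.
- The arm moves only by the tool servo_tool, never from a script. Its argument "steps" is a list of rows, each an object of numbers: "tx", "ty", "tz": the shift along the world's x, y, z in cm; "yaw": the turn about the world's z in degrees; "claw": the finger opening in cm, from 0 to 8.54. In form: [{"tx": .., "ty": .., "tz": .., "yaw": .., "claw": ..}, ...]. A call has 1 to 20 rows; each row shifts and turns the commanded pose from where the row before left it; what a row does not reach is not made up. A row lasts 1/10 s, in which the tool goes at most 50 mm and 8.59 degrees, less where a joint would pass 70% of its speed; a pose out of reach is approached as far as the arm can. A call with a gripper value outside its range is refused whole. The fingers move at their own pace and stop on an object; "newtons" is the grip in N (left out, the last holds). Time passes only in rows, so rows that do not move let the fingers close. It gives the time, the measured TCP pose, the force, the opening and the grip force at its end, in the units of the state.
- env.observe(): the state, without advancing time (a new reading comes with each control period).
- env.get_image(name): name is "side" or "top"; returns (picture, depth): 400x640x3 uint8, red, green, blue; 400x640 float32, m along the optical axis (not along the pixel's ray), 0 where there is no reading.
- env.camera_model(name): a dict with "fovy" (degrees; the focal length in pixels is half the picture's height over the tangent of half this angle, whatever the lens; pixels are square), "cx", "cy" (the principal point, pixels), "T" (4x4, takes a point from camera to world coordinates). Camera axes: x right, y down, z forward; pixel columns grow to the right and rows downward; lengths in m; the calibration is good to about 2 mm. A picture is of the moment at which its call begins. camera_model takes no time and is no camera call.
- env.close_job(): hands the job in; it is judged then, once.
The state is a dict: "time_s": time; "q": joint angles; "qvel": joint speeds; "joint_efforts": joint torques, N m; "position": TCP position; "tool_rot": TCP orientation; "ft_force": force on the tool from outside, world axes, zero at the start; "wrist_torque": the same for the moment, N m; "grip_width": finger opening in m; "gripper_force": force on a finger pad.
Only numpy, scipy, OpenCV 4.12 (cv2) and the standard library are available. Lean on these libraries where they do the work, as an engineer would, in place of code of your own. Each camera call takes 0.05 s, during which the arm holds its last target. There are 200 camera calls.

## Task

Two grey control boxes lie on the bench, each with a coloured panel held in its frame by two black turn buttons. On the box with the red panel, turn both buttons aside by about a quarter turn, then lift the red panel out by its handle and lay it flat, handle up, in the middle of the green mat. Leave the blue panel in its box.

Things in the scene. Friction and masses are not known exactly. Their poses are not given: they have to be found in the camera images.
- red_button_left_grip (a point): Black turn button at the left (+y) end of the red panel's box: wing 12 mm wide, 32 long, over a flat lug. Point: on the pivot, 22 mm above the box's flat top, 8 below the wing's top. x: from pivot along wing to the lug's tip, 48 mm; z: pivot, up. Shut (within 12 deg at start) x points at the panel, lug 12 mm over it. Turns 97 deg either way, light friction, stays put; clear of the panel from 52 deg.
- red_button_right_grip (a point): Black turn button at the right (-y) end of the red panel's box: wing 12 mm wide, 32 long, over a flat lug. Point: on the pivot, 22 mm above the box's flat top, 8 below the wing's top. x: from pivot along wing to the lug's tip, 48 mm; z: pivot, up. Shut (within 12 deg at start) x points at the panel, lug 12 mm over it. Turns 97 deg either way, light friction, stays put; clear of the panel from 52 deg.
- red_panel_handle (a point): Loose red panel, 70 (x) x 100 (y) x 6 mm, 0.2 kg, flush in the top of a fixed grey box (100x230x45 mm) with 2 mm play; lifts straight up. Steel bridge handle in its middle: 12 mm wide in x, 36 long in y, top 30 mm above the panel. Point: middle of the handle, 20 mm above the panel's face, 26 above its underside. z up; button pivots 86 mm off in +y and -y.
- mat_top (a point): Middle of the upper face of a green square mat, 150 x 150 mm, 5 mm thick, fixed to the bench in front of the boxes. z up.
- blue_panel_handle (a point): Handle of the blue panel, which lies in a second box of the same make and size beside the first (either may be on the left). It stays there. The point and the axes are as on the red panel.
Mind the look-alikes: they are no part of the job. There is more than one size of the part that bears red_panel_handle; the job needs the smaller.

How it is judged:
By the outcome, as a careful person would: the job done as asked, in the order asked, and still so for the second after the job is handed in, with the robot touching nothing.
It also fails if it takes over 69 s, if anything falls off the work surface, if the arm or the gripper's body presses on something with over 40 N, if the wrist force passes 120 N, or if a joint passes its speed limit or range.

## Working session

There is one attempt and no reset: what is moved stays moved. The work goes in short steps, Python scripts to look and compute and a tool call to move; the robot and the scene stay as the last step left them, time stands still between calls to the robot, and variables do not carry over. Pictures are saved under pics/ and viewed, at most 10 in all, crops included, and the job is handed in when it is done.

Besides the shell and the picture viewer there is one more tool, called after "Emit:" in YAML: its name, and indented under it one key for each argument. servo_tool: Moves the arm, as the interface text tells. Its arguments: {"type":"object","properties":{"steps":{"type":"array"},"newtons":{"type":"number"}},"required":["steps"]}

```bash
mkdir -p pics
cat > h.py <<'E'
import numpy as np,cv2
from rig import env
def grab(n,f):
    im,d=env.get_image(n); cv2.imwrite(f'pics/{f}.png',im[:,:,::-1]); np.savez(f'pics/{f}.npz',im=im,d=d)
    return im,d
def world(n,d):
    m=env.camera_model(n);h,w=d.shape;f=h/2/np.tan(np.radians(m['fovy']/2))
    u,v=np.meshgrid(np.arange(w),np.arange(h))
    P=np.stack([(u-m['cx'])/f*d,(v-m['cy'])/f*d,d],-1)
    T=np.array(m['T']);return P@T[:3,:3].T+T[:3,3]
E
python3 - <<'E'
from h import *
for n in('top','side'): grab(n,n+'0'); print(env.camera_model(n))
print(env.observe())
E
```

```text
{'fovy': 52.80483141640412, 'cx': 318.3426168788228, 'cy': 195.04932126288818, 'T': array([[-2.66227098e-02, -9.90651387e-01,  1.33794844e-01,
         4.34761312e-01],
       [-9.99638858e-01,  2.68728219e-02,  6.35527357e-05,
        -2.45361482e-02],
       [-3.65840362e-03, -1.33744834e-01, -9.91009049e-01,
         9.09422880e-01],
       [ 0.00000000e+00,  0.00000000e+00,  0.00000000e+00,
         1.00000000e+00]])}
{'fovy': 57.862116749187486, 'cx': 317.78161810329567, 'cy': 198.2700188451397, 'T': array([[ 0.94292793, -0.15888402,  0.29264789,  0.27644184],
       [-0.33265948, -0.48899862,  0.80636097, -0.69623611],
       [ 0.01498654, -0.85769238, -0.51394473,  0.51355373],
       [ 0.        ,  0.        ,  0.        ,  1.        ]])}
{'time_s': 0.1, 'q': array([ 6.49577231e+01,  2.18386695e+01,  7.43774012e+01,  9.94074352e-04,
        8.38583158e+01, -1.23359593e+01]), 'qvel': array([-0.04422729, -0.02930763, -0.11079605, -0.0262085 , -0.08905104,
        0.07110733]), 'joint_efforts': array([ 4.71832391e-03, -4.49218512e+01, -2.31655097e+01, -1.00004522e-04,
        3.71714530e-03, -2.37695559e-05]), 'position': array([0.12087791, 0.53632415, 0.24977679]), 'tool_rot': array([[-9.75509803e-01,  2.19955232e-01, -5.65177490e-04],
       [ 2.19955762e-01,  9.75509147e-01, -1.16894264e-03],
       [ 2.94220762e-04, -1.26462905e-03, -9.99999157e-01]]), 'ft_force': array([0.69840099, 0.54530908, 0.06853331]), 'wrist_torque': array([-0.00156964, -0.00823518,  0.00213473]), 'gripper_force': 0.0, 'grip_width': 0.08552700759034743}
```

View pics/top0.png

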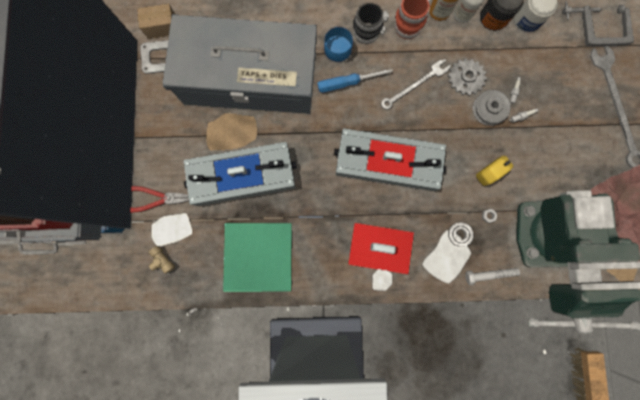

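View pics/side0.png

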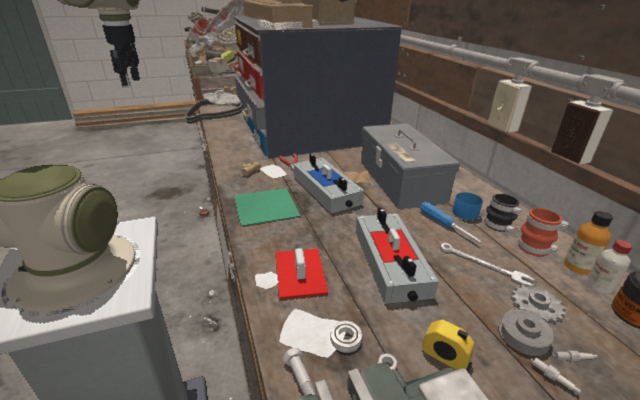

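The top view shows the red-panel box at (391,158), the blue-panel box at (239,172) and the mat at (258,257). There are two candidates for the red panel: one in the box at (393,157), and a larger loose one on the bench at (382,249). The boxed one fits, since it is smaller and held by buttons. I'll confirm that in a crop and measure.

Run:
```python
from h import *
z=np.load('pics/top0.npz');im,d=z['im'],z['d'];W=world('top',d)
cv2.imwrite('pics/crop1.png',cv2.resize(im[115:285,325:460,::-1],None,fx=3.5,fy=3.5,interpolation=cv2.INTER_CUBIC))
def comp(m,name):
    n,l,s,c=cv2.connectedComponentsWithStats(m.astype(np.uint8))
    for i in range(1,n):
        if s[i,4]>60 and 140<c[i][0]<470 and 125<c[i][1]<300:
            p=W[l==i]; zt=np.median(p[:,2]); r=cv2.minAreaRect((p[:,:2]*1000).astype(np.float32))
            print(name,c[i].round(),s[i,4],'medz',zt.round(4),'rect',np.round(r[0],1),np.round(r[1],1),round(r[2],1))
I=im.astype(int);R,G,B=I[...,0],I[...,1],I[...,2]
comp((R>150)&(G<70),'red');comp((B>110)&(R<70),'blue');comp((G>90)&(R<70)&(B<110),'green')
zz=W[...,2]
comp((zz>.035)&(zz<.12),'high')
comp((zz>.058)&(zz<.12),'tops')
```

```text
red [391. 158.] 1064 medz 0.0437 rect [ 539.6 -139.1] [106.7 291.6] 62.6
red [381. 248.] 2227 medz 0.0067 rect [ 441.  -127.6] [200.1  93.2] 79.2
blue [238. 173.] 1054 medz 0.0439 rect [558.7  73. ] [296. 109.] 58.4
high [391. 159.] 4704 medz 0.0438 rect [ 628.4 -186.1] [230.3 101.1] 79.1
high [238. 173.] 4748 medz 0.0439 rect [605.8 149.6] [101.  230.4] 8.7
high [383. 248.] 173 medz 0.0464 rect [ 433.5 -159.9] [47.3 15.9] 79.6
tops [353. 150.] 102 medz 0.0728 rect [ 644.7 -101. ] [30.9 12.6] 81.1
tops [393. 156.] 108 medz 0.073 rect [ 628.6 -185.2] [34.8 12.5] 79.5
tops [433. 162.] 97 medz 0.0723 rect [ 611.5 -270.2] [12.1 32.9] 2.2
tops [276. 164.] 101 medz 0.0728 rect [618.2  63.6] [13.1 30. ] 1.9
tops [236. 171.] 109 medz 0.0732 rect [605.6 149. ] [12.8 35.6] 11.0
tops [196. 178.] 108 medz 0.073 rect [591.9 233.6] [31.9 11.3] 89.3
```

View pics/crop1.png

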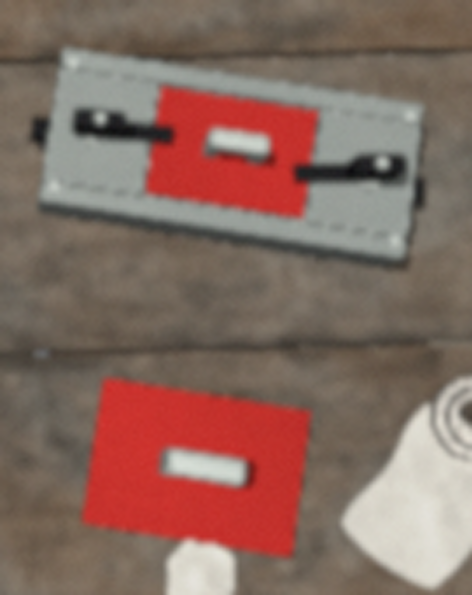

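The crop confirms it: the boxed panel (393,157) is about 70x100 mm, and the loose one is clearly larger, so the boxed one is the target. Next I'll get the mat.

Run:
```python
from h import *
z=np.load('pics/top0.npz');im,d=z['im'],z['d'];W=world('top',d)
I=im.astype(int);m=((I[...,1]-I[...,0]>30)&(I[...,1]-I[...,2]>15)).astype(np.uint8)
n,l,s,c=cv2.connectedComponentsWithStats(m)
i=1+s[1:,4].argmax();p=W[l==i];print(c[i],s[i],np.median(p[:,2]),cv2.minAreaRect((p[:,:2]*1000).astype(np.float32)))
for y0,y1 in((-.13,-.07),(-.30,-.24)):
    q=(W[...,2]>.0485)&(W[...,1]>y0-.03)&(W[...,1]<y1+.03)&(W[...,0]>.57)&(W[...,0]<.69)&(I.sum(-1)<150)
    print(np.percentile(W[q][:,2],[5,25,50,75]),cv2.minAreaRect((W[q][:,:2]*1000).astype(np.float32)))
```

```text
[257.04512753 256.92871158] [ 223  223   69   69 4587] 0.003765667127541561 ((421.9293518066406, 82.9991226196289), (214.38995361328125, 150.52215576171875), 88.6197509765625)
[0.04920359 0.05130038 0.06539893 0.07307053] ((641.2007446289062, -116.8970947265625), (58.569183349609375, 9.580571174621582), 84.01890563964844)
[0.04903924 0.05123268 0.0678952  0.07245676] ((611.5988159179688, -253.78379821777344), (56.90587615966797, 10.459067344665527), 88.3886947631836)
```

Emit:
servo_tool:
  steps:
    - {"tx": 4, "ty": -3, "yaw": -8, "claw": 4.5}
    - {"tx": 4, "ty": -3, "yaw": -8}
    - {"tx": 4, "ty": -3, "yaw": -8}
    - {"tx": 4, "ty": -3, "yaw": -8}
    - {"tx": 3.5, "ty": -3.5, "yaw": -8}
    - {"tx": 3.5, "ty": -3.5, "yaw": -8}
    - {"tx": 3.5, "ty": -3.5, "yaw": -8}
    - {"tx": 3.5, "ty": -3.5, "yaw": -8}
    - {"tx": 3.5, "ty": -3.5, "yaw": -8}
    - {"tx": 3.5, "ty": -3.5, "yaw": -8}
    - {"tx": 3.5, "ty": -3.5, "yaw": -6}
    - {"tx": 3.5, "ty": -3.5}
    - {"tx": 3.5, "ty": -3.5}
    - {"tx": 3.0, "ty": -4}
    - {"tx": 1.9, "ty": -4}
    - {"ty": -4}
    - {"ty": -4}
    - {"ty": -4}
    - {"ty": -0.7}
    - {}

```text
invalid input at $.steps[0]: expected keys tx, ty, tz, yaw, claw
```

Run:
```python
from h import *
z=np.load('pics/top0.npz');im,d=z['im'],z['d'];W=world('top',d)
I=im.astype(int);m=((I[...,1]-I[...,0]>30)&(I[...,1]-I[...,2]>15)).astype(np.uint8)
n,l,s,c=cv2.connectedComponentsWithStats(cv2.morphologyEx(m,cv2.MORPH_OPEN,np.ones((9,9))))
i=1+s[1:,4].argmax();p=W[l==i];p=p[abs(p[:,2]-.005)<.006];print(s[i],p.mean(0),cv2.minAreaRect((p[:,:2]*1000).astype(np.float32)))
```

```text
[ 223  223   69   69 4586] [0.42148316 0.11546814 0.00376615] ((422.50714111328125, 115.16952514648438), (150.02635192871094, 150.28102111816406), 88.43648529052734)
```

Emit:
servo_tool:
  steps:
    - {"tx": 4, "ty": -3, "tz": 0, "yaw": -8, "claw": 4.5}
    - {"tx": 4, "ty": -3, "tz": 0, "yaw": -8, "claw": 4.5}
    - {"tx": 4, "ty": -3, "tz": 0, "yaw": -8, "claw": 4.5}
    - {"tx": 4, "ty": -3, "tz": 0, "yaw": -8, "claw": 4.5}
    - {"tx": 3.5, "ty": -3.5, "tz": 0, "yaw": -8, "claw": 4.5}
    - {"tx": 3.5, "ty": -3.5, "tz": 0, "yaw": -8, "claw": 4.5}
    - {"tx": 3.5, "ty": -3.5, "tz": 0, "yaw": -8, "claw": 4.5}
    - {"tx": 3.5, "ty": -3.5, "tz": 0, "yaw": -8, "claw": 4.5}
    - {"tx": 3.5, "ty": -3.5, "tz": 0, "yaw": -8, "claw": 4.5}
    - {"tx": 3.5, "ty": -3.5, "tz": 0, "yaw": -8, "claw": 4.5}
    - {"tx": 3.5, "ty": -3.5, "tz": 0, "yaw": -4, "claw": 4.5}
    - {"tx": 3.5, "ty": -3.5, "tz": 0, "yaw": 0, "claw": 4.5}
    - {"tx": 3.5, "ty": -3.5, "tz": 0, "yaw": 0, "claw": 4.5}
    - {"tx": 3, "ty": -4, "tz": 0, "yaw": 0, "claw": 4.5}
    - {"tx": 1.4, "ty": -4, "tz": 0, "yaw": 0, "claw": 4.5}
    - {"tx": 0, "ty": -4, "tz": 0, "yaw": 0, "claw": 4.5}
    - {"tx": 0, "ty": -4, "tz": 0, "yaw": 0, "claw": 4.5}
    - {"tx": 0, "ty": -4, "tz": 0, "yaw": 0, "claw": 4.5}
    - {"tx": 0, "ty": 0, "tz": 0, "yaw": 0, "claw": 4.5}
    - {"tx": 0, "ty": 0, "tz": 0, "yaw": 0, "claw": 4.5}

```text
time_s: 2.1
position: [0.6398, -0.099, 0.2498]
tool_rot: [[0.118, 0.993, -0.001], [0.993, -0.118, 0.001], [0.001, -0.001, -1.0]]
ft_force: [0.7, 0.6, 0.0]
grip_width: 0.0452
gripper_force: 0.0
```

Emit:
servo_tool:
  steps:
    - {"tx": 0.5, "ty": -0.2, "tz": -4, "yaw": 0, "claw": 4.5}
    - {"tx": 0, "ty": 0, "tz": -4, "yaw": 0, "claw": 4.5}
    - {"tx": 0, "ty": 0, "tz": -4, "yaw": 0, "claw": 4.5}
    - {"tx": 0, "ty": 0, "tz": -2, "yaw": 0, "claw": 4.5}
    - {"tx": 0, "ty": 0, "tz": -2, "yaw": 0, "claw": 4.5}
    - {"tx": 0, "ty": 0, "tz": -1, "yaw": 0, "claw": 4.5}
    - {"tx": 0, "ty": 0, "tz": -1.1, "yaw": 0, "claw": 4.5}
    - {"tx": 0, "ty": 0, "tz": 0, "yaw": 0, "claw": 4.5}
    - {"tx": 0, "ty": 0, "tz": 0, "yaw": 0, "claw": 0.9}
    - {"tx": 0, "ty": 0, "tz": 0, "yaw": 0, "claw": 0.9}
    - {"tx": 0, "ty": 0, "tz": 0, "yaw": 0, "claw": 0.9}
    - {"tx": 0, "ty": 0, "tz": 0, "yaw": 0, "claw": 0.9}
    - {"tx": 0, "ty": 0, "tz": 0, "yaw": 0, "claw": 0.9}
    - {"tx": 0, "ty": 0, "tz": 0, "yaw": 0, "claw": 0.9}
  newtons: 20

```text
time_s: 3.5
position: [0.6459, -0.1006, 0.0704]
tool_rot: [[0.117, 0.993, 0.003], [0.993, -0.117, -0.001], [-0.0, 0.003, -1.0]]
ft_force: [5.0, 1.2, 6.0]
grip_width: 0.0116
gripper_force: 26.2
```

Emit:
servo_tool:
  steps:
    - {"tx": 0, "ty": 0, "tz": 0, "yaw": 4, "claw": 0.9}
    - {"tx": 0, "ty": 0, "tz": 0, "yaw": 8, "claw": 0.9}
    - {"tx": 0, "ty": 0, "tz": 0, "yaw": 8, "claw": 0.9}
    - {"tx": 0, "ty": 0, "tz": 0, "yaw": 8, "claw": 0.9}
    - {"tx": 0, "ty": 0, "tz": 0, "yaw": 8, "claw": 0.9}
    - {"tx": 0, "ty": 0, "tz": 0, "yaw": 8, "claw": 0.9}
    - {"tx": 0, "ty": 0, "tz": 0, "yaw": 8, "claw": 0.9}
    - {"tx": 0, "ty": 0, "tz": 0, "yaw": 8, "claw": 0.9}
    - {"tx": 0, "ty": 0, "tz": 0, "yaw": 8, "claw": 0.9}
    - {"tx": 0, "ty": 0, "tz": 0, "yaw": 8, "claw": 0.9}
    - {"tx": 0, "ty": 0, "tz": 0, "yaw": 8, "claw": 0.9}
    - {"tx": 0, "ty": 0, "tz": 0, "yaw": 0, "claw": 0.9}
    - {"tx": 0, "ty": 0, "tz": 0, "yaw": 0, "claw": 0.9}

```text
time_s: 4.8
position: [0.6451, -0.1013, 0.0704]
tool_rot: [[-0.976, 0.22, 0.001], [0.22, 0.976, -0.002], [-0.001, -0.001, -1.0]]
ft_force: [0.3, -1.8, 8.2]
grip_width: 0.0115
gripper_force: 26.4
```

Emit:
servo_tool:
  steps:
    - {"tx": 0, "ty": 0, "tz": 0, "yaw": 0, "claw": 3.5}
    - {"tx": 0, "ty": 0, "tz": 0, "yaw": 0, "claw": 3.5}
    - {"tx": 0, "ty": 0, "tz": 0, "yaw": 0, "claw": 3.5}
    - {"tx": 0, "ty": 0, "tz": 0, "yaw": 0, "claw": 3.5}
    - {"tx": 0, "ty": 0, "tz": 2, "yaw": 0, "claw": 3.5}
    - {"tx": 0, "ty": 0, "tz": 4, "yaw": 0, "claw": 4.5}
    - {"tx": 0, "ty": 0, "tz": 2, "yaw": -8, "claw": 4.5}
    - {"tx": -1, "ty": -3, "tz": 0, "yaw": -8, "claw": 4.5}
    - {"tx": -1, "ty": -3, "tz": 0, "yaw": -8, "claw": 4.5}
    - {"tx": -1, "ty": -3, "tz": 0, "yaw": -8, "claw": 4.5}
    - {"tx": -0.3, "ty": -3, "tz": 0, "yaw": -8, "claw": 4.5}
    - {"tx": 0, "ty": -3, "tz": 0, "yaw": -8, "claw": 4.5}
    - {"tx": 0, "ty": -1.9, "tz": 0, "yaw": -8, "claw": 4.5}
    - {"tx": 0, "ty": 0, "tz": 0, "yaw": -8, "claw": 4.5}
    - {"tx": 0, "ty": 0, "tz": 0, "yaw": -8, "claw": 4.5}
    - {"tx": 0, "ty": 0, "tz": 0, "yaw": -5, "claw": 4.5}
    - {"tx": 0, "ty": 0, "tz": 0, "yaw": 0, "claw": 4.5}
    - {"tx": 0, "ty": 0, "tz": 0, "yaw": 0, "claw": 4.5}

```text
time_s: 6.6
position: [0.6119, -0.2694, 0.1492]
tool_rot: [[-0.008, 1.0, -0.0], [1.0, 0.008, 0.0], [0.0, -0.0, -1.0]]
ft_force: [0.2, -1.1, 1.0]
grip_width: 0.0452
gripper_force: 0.0
```

Emit:
servo_tool:
  steps:
    - {"tx": 0, "ty": -0.1, "tz": -3, "yaw": 0, "claw": 4.5}
    - {"tx": 0, "ty": 0, "tz": -2, "yaw": 0, "claw": 4.5}
    - {"tx": 0, "ty": 0, "tz": -1, "yaw": 0, "claw": 4.5}
    - {"tx": 0, "ty": 0, "tz": -1, "yaw": 0, "claw": 4.5}
    - {"tx": 0, "ty": 0, "tz": -1, "yaw": 0, "claw": 4.5}
    - {"tx": 0, "ty": 0, "tz": 0, "yaw": 0, "claw": 4.5}
    - {"tx": 0, "ty": 0, "tz": 0, "yaw": 0, "claw": 0.9}
    - {"tx": 0, "ty": 0, "tz": 0, "yaw": 0, "claw": 0.9}
    - {"tx": 0, "ty": 0, "tz": 0, "yaw": 0, "claw": 0.9}
    - {"tx": 0, "ty": 0, "tz": 0, "yaw": 0, "claw": 0.9}
    - {"tx": 0, "ty": 0, "tz": 0, "yaw": 0, "claw": 0.9}
    - {"tx": 0, "ty": 0, "tz": 0, "yaw": 0, "claw": 0.9}
  newtons: 20

```text
time_s: 7.8
position: [0.6131, -0.2706, 0.0703]
tool_rot: [[-0.005, 1.0, 0.003], [1.0, 0.005, -0.001], [-0.001, 0.003, -1.0]]
ft_force: [5.1, 0.9, 0.5]
grip_width: 0.0119
gripper_force: 26.9
```

Emit:
servo_tool:
  steps:
    - {"tx": 0, "ty": 0, "tz": 0, "yaw": 4, "claw": 0.9}
    - {"tx": 0, "ty": 0, "tz": 0, "yaw": 8, "claw": 0.9}
    - {"tx": 0, "ty": 0, "tz": 0, "yaw": 8, "claw": 0.9}
    - {"tx": 0, "ty": 0, "tz": 0, "yaw": 8, "claw": 0.9}
    - {"tx": 0, "ty": 0, "tz": 0, "yaw": 8, "claw": 0.9}
    - {"tx": 0, "ty": 0, "tz": 0, "yaw": 8, "claw": 0.9}
    - {"tx": 0, "ty": 0, "tz": 0, "yaw": 8, "claw": 0.9}
    - {"tx": 0, "ty": 0, "tz": 0, "yaw": 8, "claw": 0.9}
    - {"tx": 0, "ty": 0, "tz": 0, "yaw": 8, "claw": 0.9}
    - {"tx": 0, "ty": 0, "tz": 0, "yaw": 8, "claw": 0.9}
    - {"tx": 0, "ty": 0, "tz": 0, "yaw": 3, "claw": 0.9}
    - {"tx": 0, "ty": 0, "tz": 0, "yaw": 0, "claw": 0.9}
    - {"tx": 0, "ty": 0, "tz": 0, "yaw": 0, "claw": 3.5}
    - {"tx": 0, "ty": 0, "tz": 0, "yaw": 0, "claw": 3.5}
    - {"tx": 0, "ty": 0, "tz": 0, "yaw": 0, "claw": 3.5}
    - {"tx": 0, "ty": 0, "tz": 0, "yaw": 0, "claw": 3.5}
    - {"tx": 0, "ty": 0, "tz": 2, "yaw": 0, "claw": 3.5}
    - {"tx": 0, "ty": 0, "tz": 4, "yaw": 0, "claw": 4.5}
    - {"tx": 0, "ty": 0, "tz": 2, "yaw": 0, "claw": 4.5}
    - {"tx": 0, "ty": 0, "tz": 0, "yaw": 0, "claw": 4.5}

```text
time_s: 9.8
position: [0.6129, -0.2712, 0.1529]
tool_rot: [[-0.983, 0.186, 0.005], [0.186, 0.983, -0.004], [-0.006, -0.003, -1.0]]
ft_force: [0.4, 0.6, 1.0]
grip_width: 0.0451
gripper_force: 0.0
```

Emit:
servo_tool:
  steps:
    - {"tx": -2, "ty": 0, "tz": 4, "yaw": -8, "claw": 4.5}
    - {"tx": -4, "ty": 1, "tz": 4, "yaw": -8, "claw": 4.5}
    - {"tx": -4, "ty": 1, "tz": 2, "yaw": -8, "claw": 4.5}
    - {"tx": -4, "ty": 1, "tz": 0, "yaw": -8, "claw": 4.5}
    - {"tx": -4, "ty": 1, "tz": 0, "yaw": -8, "claw": 4.5}
    - {"tx": -2, "ty": 1, "tz": 0, "yaw": -8, "claw": 4.5}
    - {"tx": 0, "ty": 1, "tz": 0, "yaw": -8, "claw": 4.5}
    - {"tx": 0, "ty": 1, "tz": 0, "yaw": -8, "claw": 4.5}
    - {"tx": 0, "ty": 1, "tz": 0, "yaw": -8, "claw": 4.5}
    - {"tx": 0, "ty": 0.5, "tz": 0, "yaw": -8, "claw": 4.5}
    - {"tx": 0, "ty": 0, "tz": 0, "yaw": -8, "claw": 4.5}
    - {"tx": 0, "ty": 0, "tz": 0, "yaw": -2, "claw": 4.5}
    - {"tx": 0, "ty": 0, "tz": 0, "yaw": 0, "claw": 4.5}

```text
time_s: 11.1
position: [0.4168, -0.1866, 0.2432]
tool_rot: [[0.186, 0.983, -0.001], [0.983, -0.186, 0.001], [0.001, -0.002, -1.0]]
ft_force: [-0.2, -0.1, -0.1]
grip_width: 0.0448
gripper_force: 0.0
```

Run:
```python
from h import *
im,_=grab('top','top1')
im2,_=grab('side','side1')
a=cv2.resize(im[120:270,320:460,::-1],(560,600),interpolation=2)
b=cv2.resize(im2[190:310,340:450,::-1],(240,262),interpolation=2)
o=np.zeros((600,800,3),np.uint8);o[:,:560]=a;o[:262,560:]=b
cv2.imwrite('pics/c2.png',o);print(env.observe()['position'],env.observe()['tool_rot'][:,1])
```

```text
[ 0.41696459 -0.18668054  0.24351488] [ 0.98279908 -0.18467459 -0.00112411]
```

View pics/c2.png

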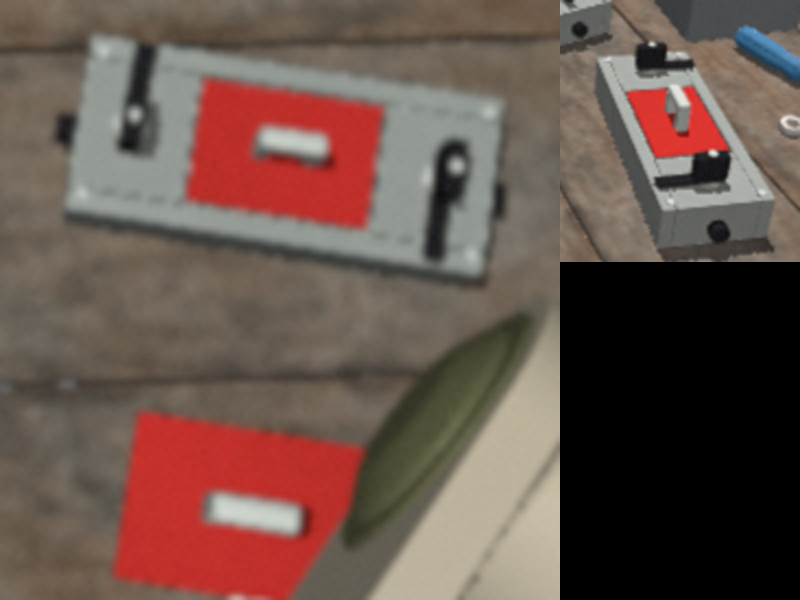

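Both red-box buttons (crop pixels (135,100) and (445,200)) now stand across the box, clear of the panel. Now I'll grip the handle.

Emit:
servo_tool:
  steps:
    - {"tx": 4, "ty": 0.1, "tz": 0, "yaw": 0, "claw": 4.5}
    - {"tx": 4, "ty": 0, "tz": 0, "yaw": 0, "claw": 4.5}
    - {"tx": 4, "ty": 0, "tz": 0, "yaw": 0, "claw": 4.5}
    - {"tx": 4, "ty": 0, "tz": 0, "yaw": 0, "claw": 4.5}
    - {"tx": 4, "ty": 0, "tz": -3, "yaw": 0, "claw": 4.5}
    - {"tx": 1.1, "ty": 0, "tz": -4, "yaw": 0, "claw": 4.5}
    - {"tx": 0, "ty": 0, "tz": -4, "yaw": 0, "claw": 4.5}
    - {"tx": 0, "ty": 0, "tz": -3, "yaw": 0, "claw": 4.5}
    - {"tx": 0, "ty": 0, "tz": -1.5, "yaw": 0, "claw": 4.5}
    - {"tx": 0, "ty": 0, "tz": -1, "yaw": 0, "claw": 4.5}
    - {"tx": 0, "ty": 0, "tz": -0.9, "yaw": 0, "claw": 4.5}
    - {"tx": 0, "ty": 0, "tz": 0, "yaw": 0, "claw": 4.5}
    - {"tx": 0, "ty": 0, "tz": 0, "yaw": 0, "claw": 0.6}
    - {"tx": 0, "ty": 0, "tz": 0, "yaw": 0, "claw": 0.6}
    - {"tx": 0, "ty": 0, "tz": 0, "yaw": 0, "claw": 0.6}
    - {"tx": 0, "ty": 0, "tz": 0, "yaw": 0, "claw": 0.6}
    - {"tx": 0, "ty": 0, "tz": 0, "yaw": 0, "claw": 0.6}
    - {"tx": 0, "ty": 0, "tz": 0, "yaw": 0, "claw": 0.6}
    - {"tx": 0, "ty": 0, "tz": 0, "yaw": 0, "claw": 0.6}
  newtons: 40

```text
time_s: 13.1
position: [0.6286, -0.186, 0.0712]
tool_rot: [[0.186, 0.983, 0.002], [0.983, -0.186, -0.001], [-0.001, 0.002, -1.0]]
ft_force: [0.7, -0.3, 6.4]
grip_width: 0.011
gripper_force: 39.9
```

Emit:
servo_tool:
  steps:
    - {"tx": 0, "ty": 0, "tz": 0.5, "yaw": 0, "claw": 0.6}
    - {"tx": 0, "ty": 0, "tz": 0.5, "yaw": 0, "claw": 0.6}
    - {"tx": 0, "ty": 0, "tz": 1, "yaw": 0, "claw": 0.6}
    - {"tx": 0, "ty": 0, "tz": 1, "yaw": 0, "claw": 0.6}
    - {"tx": 0, "ty": 0, "tz": 2, "yaw": 0, "claw": 0.6}
    - {"tx": 0, "ty": 0, "tz": 2, "yaw": 0, "claw": 0.6}
    - {"tx": 0, "ty": 0, "tz": 2, "yaw": 0, "claw": 0.6}
    - {"tx": 0, "ty": 0, "tz": 2, "yaw": 0, "claw": 0.6}
    - {"tx": 0, "ty": 0, "tz": 0, "yaw": 0, "claw": 0.6}
    - {"tx": 0, "ty": 0, "tz": 0, "yaw": 0, "claw": 0.6}

```text
time_s: 14.1
position: [0.628, -0.1857, 0.18]
tool_rot: [[0.186, 0.983, 0.0], [0.983, -0.186, 0.0], [0.0, 0.0, -1.0]]
ft_force: [-0.7, 0.3, -2.1]
grip_width: 0.0112
gripper_force: 39.1
```

Emit:
servo_tool:
  steps:
    - {"tx": -1, "ty": 1.5, "tz": 0, "yaw": 0, "claw": 0.6}
    - {"tx": -1.5, "ty": 2, "tz": 0, "yaw": 1, "claw": 0.6}
    - {"tx": -2, "ty": 3, "tz": 0, "yaw": 1, "claw": 0.6}
    - {"tx": -2, "ty": 3, "tz": 0, "yaw": 1, "claw": 0.6}
    - {"tx": -2, "ty": 3, "tz": 0, "yaw": 1, "claw": 0.6}
    - {"tx": -2, "ty": 3, "tz": 0, "yaw": 1, "claw": 0.6}
    - {"tx": -2, "ty": 3, "tz": 0, "yaw": 1, "claw": 0.6}
    - {"tx": -2, "ty": 3, "tz": 0, "yaw": 1, "claw": 0.6}
    - {"tx": -2, "ty": 3, "tz": 0, "yaw": 1, "claw": 0.6}
    - {"tx": -2, "ty": 3, "tz": 0, "yaw": 1, "claw": 0.6}
    - {"tx": -1.1, "ty": 1.6, "tz": 0, "yaw": 0, "claw": 0.6}
    - {"tx": -1, "ty": 1, "tz": 0, "yaw": 0, "claw": 0.6}
    - {"tx": 0, "ty": 0, "tz": 0, "yaw": 0, "claw": 0.6}
    - {"tx": 0, "ty": 0, "tz": 0, "yaw": 0, "claw": 0.6}
    - {"tx": 0, "ty": 0, "tz": 0, "yaw": 0, "claw": 0.6}

```text
time_s: 15.6
position: [0.4228, 0.1145, 0.1799]
tool_rot: [[0.031, 1.0, -0.0], [1.0, -0.031, -0.0], [-0.0, -0.0, -1.0]]
ft_force: [-0.6, 0.2, -1.6]
grip_width: 0.0111
gripper_force: 39.2
```

Run:
```python
from h import *
im2,d=grab('side','side2')
W=world('side',d);I=im2.astype(int)
q=(I[...,0]>120)&(I[...,1]<60)&(I[...,2]<60)&(W[...,2]>.09)&(W[...,0]<.55)&(W[...,1]<.25)
p=W[q];print(q.sum(),p.min(0),p.max(0),np.linalg.lstsq(np.c_[p[:,:2],np.ones(len(p))],p[:,2],rcond=None)[0])
print(env.observe()['position'],env.observe()['ft_force'])
cv2.imwrite('pics/c3.png',cv2.resize(im2[60:260,180:420,::-1],(720,600)))
```

```text
193 [ 0.27644184 -0.69623611  0.14894928] [0.45674842 0.16265349 0.51355373] [-0.18085128 -0.40394245  0.27450818]
[0.42275013 0.11453749 0.17997977] [-0.22727585 -1.39959076 -2.40799954]
```

View pics/c3.png

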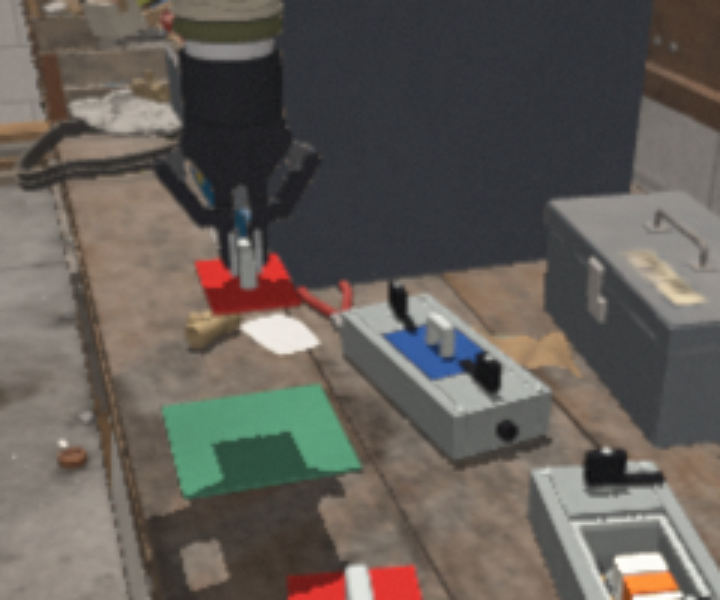

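The panel hangs level from the gripper over the mat (crop pixel (250,285)), and the red box is open. Lowering now.

Emit:
servo_tool:
  steps:
    - {"tx": 0, "ty": 0.1, "tz": -2, "yaw": 0, "claw": 0.6}
    - {"tx": 0, "ty": 0, "tz": -3, "yaw": 0, "claw": 0.6}
    - {"tx": 0, "ty": 0, "tz": -3, "yaw": 0, "claw": 0.6}
    - {"tx": 0, "ty": 0, "tz": -2, "yaw": 0, "claw": 0.6}
    - {"tx": 0, "ty": 0, "tz": -1.5, "yaw": 0, "claw": 0.6}
    - {"tx": 0, "ty": 0, "tz": -1, "yaw": 0, "claw": 0.6}
    - {"tx": 0, "ty": 0, "tz": -0.8, "yaw": 0, "claw": 0.6}
    - {"tx": 0, "ty": 0, "tz": -0.2, "yaw": 0, "claw": 0.6}
    - {"tx": 0, "ty": 0, "tz": -0.2, "yaw": 0, "claw": 0.6}
    - {"tx": 0, "ty": 0, "tz": -0.2, "yaw": 0, "claw": 0.6}
    - {"tx": 0, "ty": 0, "tz": 0, "yaw": 0, "claw": 0.6}

```text
time_s: 16.75
position: [0.4223, 0.1162, 0.0413]
tool_rot: [[0.03, 1.0, 0.001], [1.0, -0.03, -0.0], [0.0, 0.001, -1.0]]
ft_force: [0.1, -0.3, -2.7]
grip_width: 0.0111
gripper_force: 39.2
```

Emit:
servo_tool:
  steps:
    - {"tx": 0, "ty": -0.1, "tz": -0.2, "yaw": 0, "claw": 0.6}
    - {"tx": 0, "ty": 0, "tz": -0.1, "yaw": 0, "claw": 0.6}
    - {"tx": 0, "ty": 0, "tz": -0.1, "yaw": 0, "claw": 0.6}
    - {"tx": 0, "ty": 0, "tz": 0, "yaw": 0, "claw": 0.6}

```text
time_s: 17.15
position: [0.4222, 0.1152, 0.0372]
tool_rot: [[0.03, 1.0, 0.0], [1.0, -0.03, -0.0], [-0.0, 0.0, -1.0]]
ft_force: [-0.4, 0.1, 0.4]
grip_width: 0.011
gripper_force: 39.5
```

Emit:
servo_tool:
  steps:
    - {"tx": 0, "ty": 0, "tz": -0.1, "yaw": 0, "claw": 0.6}
    - {"tx": 0, "ty": 0, "tz": 0, "yaw": 0, "claw": 0.6}
    - {"tx": 0, "ty": 0, "tz": 0, "yaw": 0, "claw": 1.6}
    - {"tx": 0, "ty": 0, "tz": 0, "yaw": 0, "claw": 3}
    - {"tx": 0, "ty": 0, "tz": 0, "yaw": 0, "claw": 4}
    - {"tx": 0, "ty": 0, "tz": 0, "yaw": 0, "claw": 4}
    - {"tx": 0, "ty": 0, "tz": 0, "yaw": 0, "claw": 4}
    - {"tx": 0, "ty": 0, "tz": 1, "yaw": 0, "claw": 4}
    - {"tx": 0, "ty": 0, "tz": 2, "yaw": 0, "claw": 4}
    - {"tx": 0, "ty": 0, "tz": 4, "yaw": 0, "claw": 4}
    - {"tx": 0, "ty": 0, "tz": 4, "yaw": 0, "claw": 4}
    - {"tx": 0, "ty": 4, "tz": 4, "yaw": 0, "claw": 4}
    - {"tx": -2, "ty": 4, "tz": 4, "yaw": 0, "claw": 4}
    - {"tx": -2, "ty": 4, "tz": 0, "yaw": 0, "claw": 4}
    - {"tx": -2, "ty": 4, "tz": 0, "yaw": 0, "claw": 4}
    - {"tx": -2, "ty": 4, "tz": 0, "yaw": 0, "claw": 4}
    - {"tx": -2, "ty": 4, "tz": 0, "yaw": 0, "claw": 4}
    - {"tx": -2, "ty": 4, "tz": 0, "yaw": 0, "claw": 4}
    - {"tx": 0, "ty": 0, "tz": 0, "yaw": 0, "claw": 4}

```text
time_s: 19.05
position: [0.3028, 0.3871, 0.2154]
tool_rot: [[0.024, 1.0, -0.0], [1.0, -0.024, 0.001], [0.001, -0.0, -1.0]]
ft_force: [0.7, -0.4, 0.0]
grip_width: 0.0399
gripper_force: 0.0
```

Run:
```python
from h import *
im,d=grab('top','top3');W=world('top',d);I=im.astype(int)
q=(I[...,0]>140)&(I[...,1]<70)&(W[...,1]>0)&(W[...,1]<.2)&(W[...,0]<.52)&(W[...,2]<.03)
p=W[q];print(q.sum(),np.percentile(p[:,2],[5,50,95]),cv2.minAreaRect((p[:,:2]*1000).astype(np.float32)),env.observe()['position'])
cv2.imwrite('pics/c4.png',cv2.resize(im[110:310,180:460,::-1],(784,560)))
```

```text
1102 [0.00724989 0.00976264 0.01232932] ((421.9541320800781, 114.34796142578125), (97.59276580810547, 61.40096664428711), 88.50088500976562) [0.303977   0.38534298 0.21529725]
```

View pics/c4.png

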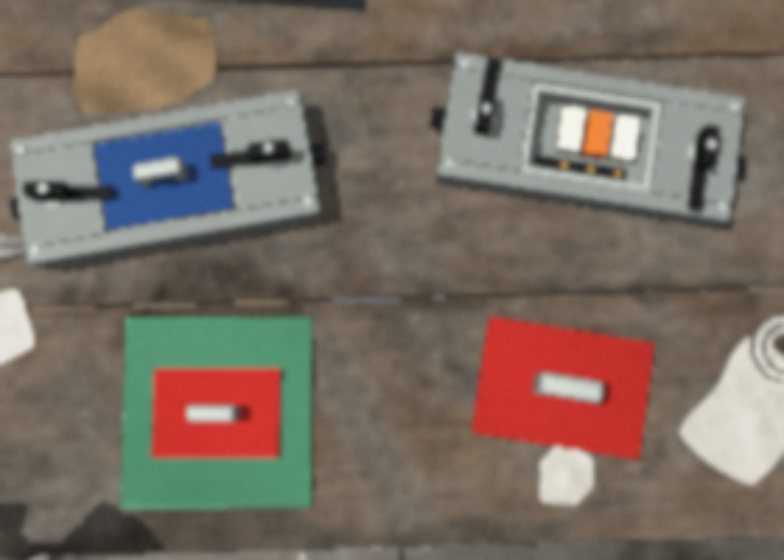

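The red panel lies flat, handle up, in the middle of the mat (crop pixel (217,412)). The blue panel is still in its box (165,175), and both red-box buttons are turned aside.

```bash
python3 -c "
from rig import env
print(env.close_job())"
```

```text
the job is handed in; nothing more can be done
None
```

I turned both red-box buttons aside by about a quarter turn, then lifted the red panel out and laid it flat, handle up, within about 1 mm of the mat's centre; the blue panel stayed in its box, and I handed the job in at about 19 s of the 69 s allowed.

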